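# Locate and clamp the plain plaque in the engraving fixture

## Robot

A 6-joint arm with a two-finger parallel gripper is mounted at the origin on the work surface. World frame = base frame: x ahead of the robot, y to its left, z up, the work surface at z = 0. Lengths are in m, angles in rad, forces in N, time in s.
With the tool pointing down it reaches from about 0.375 to 0.75 m from the base axis. Payload 9 kg.
Tool frame: the origin (TCP) lies at the very end of the fingers, on their centre line; the grasp point (between the pads) lies 19 mm behind it; z points along the fingers, y is the line along which they close (so a half turn about z gives the same grasp; the last joint's range is limited). The gripper opens to 85 mm and grips with 20 to 120 N. Pads are 22 mm wide; open, the fingers measure 114 mm over their backs; the gripper's body (76 mm by 85 mm) begins 54 mm behind the grasp point. The pads swing forward as they close: fully open they stand 13 mm farther back than shut.
Start: joints at [-1.382, 0.104, 0.097, 1.564, 0, 1.353], TCP at [0.237, -0.551, 0.194] pointing down, gripper open.
Joint ranges: [-2.99, 2.99], [-0.84, 1.86], [-1.1, 1.16], [-1.84, 2.11], [-1.51, 1.56], [-3.14, 3.14]. Speed limits (rad/s): [2.22, 2.22, 2.57, 3.14, 3.14, 3.14].

## Interface

Orientations are given as a unit quaternion [x, y, z, w].
In Python, from plant import arm gives the robot as it stands.
- The arm moves only by the tool arm_command, never from a script. Its argument "moves" is a list of rows, each a list of 7 numbers: the turn, a rotation vector about the tool's x, y, z in rad, then the shift along the tool's x, y, z in cm, then the closure, from 0 (fully open) to 1 (shut). In form: [[ax, ay, az, x, y, z, gripper], ...]. A call has exactly 8 rows; each row shifts and turns the commanded pose from where the row before left it, along the tool's axes as they then stand; what a row does not reach is not made up. A row lasts 1/8 s, in which the tool goes at most 62.5 mm and 10.7 degrees, less where a joint would pass 70% of its speed; a pose out of reach is approached as far as the arm can. A call with a gripper value outside its range is refused whole. The fingers move at their own pace and stop on an object; "squeeze" is the grip in N (left out, the last holds). Time passes only in rows, so rows that do not move let the fingers close, or fill a call up. It gives the time, the measured TCP pose, the force, the opening and the grip force at its end, in the units of the state.
- arm.observe(): the state, without advancing time (a new reading comes with each control period).
- arm.camera(name): name is "side" or "top"; returns (picture, depth): 420x560x3 uint8, red, green, blue; 420x560 float32, m along the optical axis (not along the pixel's ray), 0 where there is no reading.
- arm.camera_info(name): a dict with "intrinsics" (3x3 intrinsics, pixels), "dist_coeffs" ([k1, k2, p1, p2, k3] as OpenCV has them; the pictures are not rectified), "extrinsics" (4x4, takes a point from world to camera coordinates). Camera axes: x right, y down, z forward; pixel columns grow to the right and rows downward; lengths in m; the calibration is good to about 2 mm. A picture is of the moment at which its call begins. camera_info takes no time and is no camera call.
- arm.finish_job(): hands the job in; it is judged then, once.
Trained networks look in the newest picture that a camera, given by its name, has taken for a name from the list of things; names that differ only in an ending like _2 or _b are one class to them, and where a whole thing is asked for, a point or a joint stands for the part that bears it (a point fixed in the world has none). Each returns a list of dicts, best first, with "confidence" (0 to 1); they miss things now and then, are a little off and sometimes report something else, mostly with a low value. They report only what shows in the picture. A call takes as long as a camera call. They do not tell look-alikes from the thing itself.
- arm.silhouettes(label, camera): "pixels" (420x560 bool, what is visible of it) and "rect" ([left, top, right, bottom] in pixels, round what is visible of it).
The state is a dict: "time": time; "q": joint angles; "qd": joint speeds; "joint_efforts": joint torques, N m; "eef_pos": TCP position; "tool_rot": TCP orientation; "contact_force": force on the tool from outside, world axes, zero at the start; "torque": the same for the moment, N m; "gripper_width": finger opening in m; "gripper_force": force on a finger pad.
Only numpy, scipy, OpenCV 4.12 (cv2) and the standard library are available. Lean on these libraries where they do the work, as an engineer would, in place of code of your own. Each camera call takes 0.05 s, during which the arm holds its last target. There are 200 camera calls.

## Task

Two plaques lie in the two-station engraving fixture, both slid short of their end stops: one already carries a brass border and rosette, the other is still plain silver. With the clamps still raised, push the plain one fully home against its stop, then swing the clamp of that same station over centre and down onto it so that it is held ready for engraving. Leave the decorated plaque and its raised clamp as they are, and do not disturb the things lying around.

Things in the scene. Friction and masses are not known exactly. Their poses are not given: they have to be found in the camera images.
- fixture: Green two-station fixture fixed to the bench: base plate 240 (x) by 300 (y) by 20 mm; origin at the centre of its underside, x pointing away from the robot towards the clamps, y left, z up. Left station at y = +80 mm, right at y = -80 mm: each a channel on the flat top (20 mm high), open to -x, between two rails 8 mm high, 74 mm apart, from x = -100 to +40 mm, up to an end stop.
- stop_left (a point): Middle of the left station's end stop, a dark steel block 60 mm wide (y) and 12 mm high: this point is on its face towards the channel, at deck height (x = 40, y = 80, z = 20 mm in the fixture frame). Behind it stands the clamp's bracket, up to 62 mm high.
- stop_right (a point): The same for the right station, at x = 40, y = -80, z = 20 mm in the fixture frame.
- blank: Plain plaque: dark wood board with a plain silver face, loose, 90 (x) by 70 (y) by 12 mm, about 0.3 kg; origin at the centre of its underside. It lies flat in one of the two channels; fully home its far edge is against the stop (its origin then at x = -5 mm in the fixture frame).
- finished: Decorated plaque, same size and board, with a brass border and a brass rosette on its silver face; it lies in the other channel. Origin at the centre of its underside.
- clamp_left (a joint): Hinge of the left station's clamp arm, rad: 0 = raised, leaning back 15 degrees past upright away from the robot; about 1.83 = level, its rubber pad on a plaque. A spring makes it snap to either end: back below about 0.85, down above it (needs up to about 4 N at the red grip).
- clamp_right (a joint): The same for the right station's clamp arm.
- hinge_left (a point): Left clamp's hinge axis (along the fixture's y), at x = 75, y = 80, z = 52 mm in the fixture frame. The arm is a bar 14 mm wide (y), 12 mm thick, ending in a red round grip, 20 mm thick, from 94 to 130 mm from the hinge. The pad, 70 mm from the hinge, stands 20 mm off the arm's centre line on the plaque's side.
- hinge_right (a point): The same for the right clamp, at x = 75, y = -80, z = 52 mm in the fixture frame.
- grip_left (a point): Middle of the left clamp's red grip, on the arm's centre line, 112 mm from the hinge; moves with the arm.
- grip_right (a point): Middle of the right clamp's red grip, 112 mm from the hinge; moves with the arm.
- hammer: Bystander: hammer lying on the bench beside the fixture's left end; origin under its middle, handle along its x.
- jug: Bystander: small silver jug, 64 mm across, 112 mm tall, standing beyond the fixture's right end; origin at the centre of its foot.
- bowl: Bystander: dark steel bowl, 90 mm across, 40 mm tall, near the fixture's right end; origin at the centre of its foot.
Mind the look-alikes: they are no part of the job. What is shaped like the blank but green or turquoise is not meant.

How it is judged:
By the outcome, as a careful person would: the job done as asked, in the order asked, and still so for the second after the job is handed in, with the robot touching nothing.
It also fails if it takes over 51 s, if anything falls off the work surface, if the arm or the gripper's body presses on something with over 40 N, if the wrist force passes 120 N, or if a joint passes its speed limit or range.

## Working session

There is one attempt and no reset: what is moved stays moved. The work goes in short steps, Python scripts to look and compute and a tool call to move; the robot and the scene stay as the last step left them, time stands still between calls to the robot, and variables do not carry over. Pictures are saved under pics/ and viewed, at most 10 in all, crops included, and the job is handed in when it is done.

Besides the shell and the picture viewer there is one more tool, called after "Request:" by a JSON object that holds its "name" and its "arguments". arm_command: Moves the arm, as the interface text tells. Its arguments: {"type":"object","properties":{"moves":{"type":"array"},"squeeze":{"type":"number"}},"required":["moves"]}

```bash
ls; mkdir -p pics
cat > h.py <<'E'
import numpy as np, cv2
from plant import arm
def cam(n):
    im,d=arm.camera(n); return im,d,arm.camera_info(n)
def pts(d,info,mask=None):
    K=np.array(info["intrinsics"]);D=np.array(info["dist_coeffs"]);T=np.array(info["extrinsics"])
    m=(d>0) if mask is None else (mask&(d>0))
    v,u=np.nonzero(m)
    n=cv2.undistortPoints(np.stack([u,v],1).astype(np.float64)[:,None],K,D)[:,0]
    z=d[v,u].astype(float)
    P=np.c_[n*z[:,None],z]
    return (P-T[:3,3])@T[:3,:3],np.c_[u,v]
def proj(P,info):
    T=np.array(info["extrinsics"])
    r,_=cv2.Rodrigues(T[:3,:3])
    return cv2.projectPoints(np.array(P,float).reshape(-1,1,3),r,T[:3,3],np.array(info["intrinsics"]),np.array(info["dist_coeffs"]))[0][:,0]
E
python3 - <<'E'
from h import *
for n in("side","top"):
    im,d,i=cam(n); cv2.imwrite(f"pics/{n}0.png",im[:,:,::-1]); np.savez(f"{n}0.npz",im=im,d=d)
    T=np.array(i["extrinsics"]); print(n,-T[:3,:3].T@T[:3,3],T[2,:3])
    for l in("fixture","blank","finished","clamp_left","clamp_right","bowl","jug","hammer"):
        for s in arm.silhouettes(l,n)[:3]:
            p,_=pts(d,i,s["pixels"]); 
            print(l,round(s["confidence"],2),s["rect"],np.median(p,0).round(3) if len(p) else None, s["pixels"].sum())
print(arm.observe())
E
```

```text
pics
side [0.24156453 0.81052449 0.85385482] [ 0.293199   -0.68417271 -0.66778893]
fixture 0.92 [208.8, 154.7, 362.5, 312.5] [0.571 0.066 0.021] 9444
fixture 0.29 [182.1, 292.8, 312.4, 351.1] [0.557 0.292 0.024] 2087
blank 0.95 [170.9, 227.8, 208.9, 251.7] [0.775 0.107 0.012] 885
blank 0.92 [346.7, 300.5, 394.9, 334.5] [0.319 0.166 0.013] 1273
blank 0.76 [262.7, 252.0, 306.9, 289.3] [0.518 0.131 0.032] 1078
finished 0.64 [295.9, 211.3, 340.1, 239.9] [ 0.504 -0.028  0.033] 784
finished 0.63 [306.3, 143.7, 328.2, 189.5] [ 0.569 -0.198  0.067] 780
clamp_left 0.88 [221.7, 194.6, 245.4, 246.5] [0.649 0.116 0.124] 500
clamp_right 0.57 [258.4, 155.0, 279.4, 202.7] [ 0.633 -0.043  0.125] 447
clamp_right 0.44 [296.5, 209.6, 343.7, 240.6] [ 0.503 -0.028  0.033] 843
bowl 0.66 [343.2, 176.1, 377.8, 203.6] [ 0.452 -0.218  0.026] 767
jug 0.56 [305.1, 143.0, 329.5, 188.1] [ 0.569 -0.198  0.067] 780
hammer 0.75 [182.5, 292.7, 312.9, 353.3] [0.557 0.292 0.024] 2128
hammer 0.46 [295.2, 208.2, 341.2, 240.8] [ 0.504 -0.028  0.033] 821
top [0.42892438 0.05050242 1.23403736] [ 0.1088912   0.02117057 -0.99
[... 944 characters left out ...]
8
{'time': 0.9, 'q': array([-1.38168290e+00,  1.04102074e-01,  9.73557979e-02,  1.56391349e+00,
        2.21549364e-05,  1.35311977e+00]), 'qd': array([ 0.0001512 , -0.00106662,  0.00021101, -0.00021893, -0.00318657,
       -0.0008049 ]), 'joint_efforts': array([-3.40430397e-04, -5.56747162e+01,  5.03779256e+01,  3.71974320e-04,
       -2.94542288e-04,  1.05257106e-05]), 'eef_pos': array([ 0.23743698, -0.55107836,  0.19376021]), 'tool_rot': array([9.79386447e-01, 2.01995501e-01, 1.01012143e-05, 6.84320895e-05]), 'contact_force': array([-0.12402738, -0.46808192, -0.53922024]), 'torque': array([-0.00640338,  0.01397059,  0.01175687]), 'gripper_force': 0.0, 'gripper_width': 0.08555934549961255}
```

Run:
```python
from h import *
a=np.load("side0.npz")["im"][130:360,150:400];b=np.load("top0.npz")["im"][140:350,120:430]
cv2.imwrite("pics/s1.png",cv2.resize(a[:,:,::-1],None,fx=2.6,fy=2.6,interpolation=cv2.INTER_CUBIC))
cv2.imwrite("pics/t1.png",cv2.resize(b[:,:,::-1],None,fx=2.5,fy=2.5,interpolation=cv2.INTER_CUBIC))
d=np.load("top0.npz")["d"];im=np.load("top0.npz")["im"];i=arm.camera_info("top")
p,uv=pts(d,i)
# green deck: fit
hsv=cv2.cvtColor(im,cv2.COLOR_RGB2HSV)[uv[:,1],uv[:,0]]
m=(p[:,2]>.013)&(p[:,2]<.034)&(p[:,0]>.4)&(p[:,0]<.75)&(p[:,1]>-.16)&(p[:,1]<.24)
q=p[m]; r=cv2.minAreaRect(q[:,:2].astype(np.float32)*1000); print(r,cv2.boxPoints(r))
print("deck z",np.percentile(q[:,2],[5,25,50,75,95]))
# bar pts
for n,(y0,y1) in dict(L=(.06,.16),R=(-.1,.0)).items():
    for c in("top","side"):
        dd=np.load(c+"0.npz")["d"]; pp,_=pts(dd,arm.camera_info(c))
        s=pp[(pp[:,2]>.09)&(pp[:,2]<.2)&(pp[:,0]>.55)&(pp[:,0]<.75)&(pp[:,1]>y0)&(pp[:,1]<y1)]
        print(n,c,len(s),s.mean(0).round(4),s.min(0).round(3),s.max(0).round(3))
```

```text
((584.2625732421875, 37.44129943847656), (301.1683654785156, 315.8623352050781), 83.74658203125) [[ 410.86856  -95.04405]
 [ 724.85144 -129.44972]
 [ 757.6566   169.92665]
 [ 443.6737   204.33232]]
deck z [0.0160956  0.01875043 0.02095961 0.02591576 0.03221199]
L top 186 [0.6486 0.1104 0.1517] [0.627 0.1   0.11 ] [0.671 0.121 0.182]
L side 366 [0.6503 0.1151 0.1387] [0.63  0.102 0.09 ] [0.674 0.125 0.183]
R top 187 [ 0.6317 -0.0473  0.1521] [ 0.61  -0.058  0.094] [ 0.655 -0.038  0.181]
R side 329 [ 0.634  -0.0432  0.1387] [ 0.612 -0.056  0.09 ] [ 0.657 -0.034  0.182]
```

View pics/s1.png

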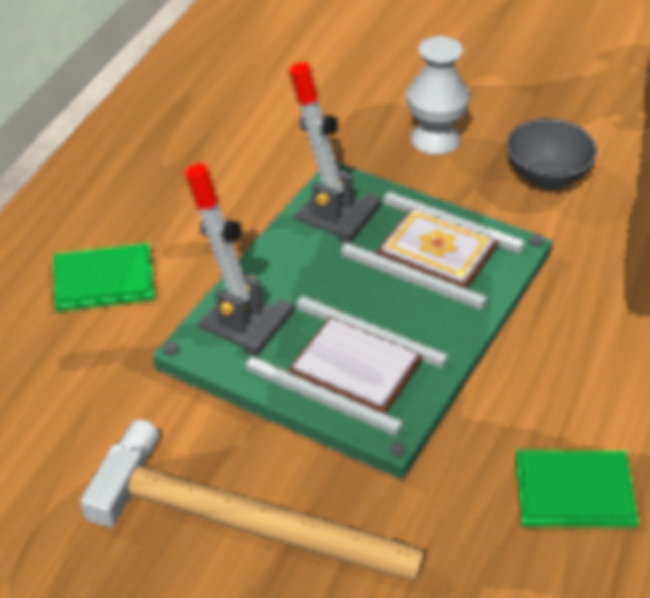

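View pics/t1.png

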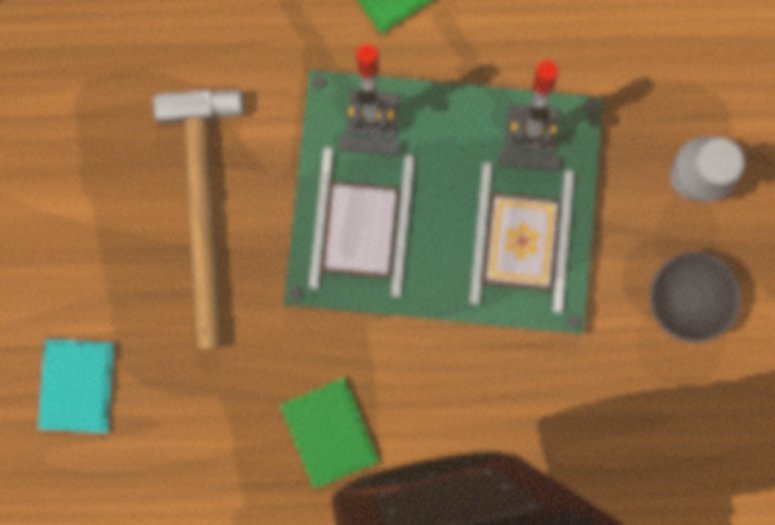

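The side view shows the plain silver plaque in the left (nearer the hammer) station, around crop pixel (357,362). The rosette plaque is in the right station, around (438,243), and both clamps are raised. The other slabs are green or turquoise decoys. I'll fit the fixture pose next.

Run:
```python
from h import *
from scipy.optimize import minimize
a=np.load("top0.npz");i=arm.camera_info("top")
p,uv=pts(a["d"],i); hsv=cv2.cvtColor(a["im"],cv2.COLOR_RGB2HSV)[uv[:,1],uv[:,0]]
m=(abs(p[:,2]-.02)<.006)&(hsv[:,0]>55)&(hsv[:,0]<95)&(hsv[:,1]>90)&(p[:,0]>.42)&(p[:,0]<.75)&(p[:,1]>-.15)&(p[:,1]<.23)
M=np.zeros((420,560),np.uint8);M[uv[m,1],uv[m,0]]=255
M=cv2.morphologyEx(M,cv2.MORPH_OPEN,np.ones((3,3)))
c=max(cv2.findContours(M,0,1)[0],key=cv2.contourArea)
q=np.zeros_like(M);cv2.drawContours(q,[c],-1,255,-1)
s=q[uv[:,1],uv[:,0]]>0
r=cv2.minAreaRect((p[s&(abs(p[:,2]-.02)<.006)][:,:2]*1000).astype(np.float32));print(r)
# silhouettes of plain plaques
for n in ("top","side"):
    arm.camera(n)
    b=np.load(n+"0.npz");inf=arm.camera_info(n)
    for l in("blank","finished"):
        for sl in arm.silhouettes(l,n):
            pp,_=pts(b["d"],inf,sl["pixels"]); pp=pp[(pp[:,2]>.027)&(pp[:,2]<.04)]
            if len(pp)>300: print(n,l,cv2.minAreaRect((pp[:,:2]*1000).astype(np.float32)),pp.mean(0).round(4))
# refine with grips: joint rail mask: bright points at z~.028
for n in("top","side"):
    b=np.load(n+"0.npz");pp,u=pts(b["d"],arm.camera_info(n)); h=cv2.cvtColor(b["im"],cv2.COLOR_RGB2HSV)[u[:,1],u[:,0]]
    for nm,(y0,y1) in dict(L=(.05,.17),R=(-.12,.0)).items():
        red=((h[:,0]<6)|(h[:,0]>174))&(h[:,1]>180)&(pp[:,2]>.12)&(pp[:,1]>y0)&(pp[:,1]<y1)&(pp[:,0]>.5)
        print(n,nm,red.sum(),pp[red].mean(0).round(4),pp[red].min(0).round(3),pp[red].max(0).round(3))
```

```text
Traceback (most recent call last):
ValueError: max() iterable argument is empty
```

Request:
{"name": "arm_command", "arguments": {"moves": [[0,0,0.128,0,0,0,1],[0,0,0.128,0,0,0,1],[0,0,0.128,0,0,0,1],[0,0,0.128,0,0,0,1],[0,0,0,0,0,0,1],[0,0,0,0,0,0,1],[0,0,0,0,0,0,1],[0,0,0,0,0,0,1]]}}

```text
time: 1.9
eef_pos: [0.2374, -0.5511, 0.1937]
tool_rot: [0.999, -0.052, 0.0, 0.0]
contact_force: [0.7, -0.2, -0.2]
gripper_width: -0.0001
gripper_force: 0.0
```

Run:
```python
from h import *
a=np.load("top0.npz");i=arm.camera_info("top")
p,uv=pts(a["d"],i); hsv=cv2.cvtColor(a["im"],cv2.COLOR_RGB2HSV)[uv[:,1],uv[:,0]]
m0=np.linalg.norm(p[:,:2]-[.57,.04],axis=1)<.02
print(np.median(hsv[m0],0),m0.sum(),np.median(p[m0],0),p[m0].std(0))
hm=np.median(hsv[m0],0)
m=(abs(p[:,2]-.02)<.01)&(abs(hsv[:,0].astype(int)-hm[0])<14)&(hsv[:,1]>60)&(p[:,0]>.42)&(p[:,0]<.76)&(p[:,1]>-.15)&(p[:,1]<.23)
M=np.zeros((420,560),np.uint8);M[uv[m,1],uv[m,0]]=255
M=cv2.morphologyEx(M,cv2.MORPH_OPEN,np.ones((3,3),np.uint8))
s=(M[uv[:,1],uv[:,0]]>0)
r=cv2.minAreaRect((p[s][:,:2]*1000).astype(np.float32));print(s.sum(),r)
for n in ("top","side"):
    arm.camera(n)
    b=np.load(n+"0.npz");inf=arm.camera_info(n)
    for l in("blank","finished"):
        for sl in arm.silhouettes(l,n):
            pp,_=pts(b["d"],inf,sl["pixels"]); pp=pp[(pp[:,2]>.027)&(pp[:,2]<.04)]
            if len(pp)>300: print(n,l,cv2.minAreaRect((pp[:,:2]*1000).astype(np.float32)),pp.mean(0).round(4))
for n in("top","side"):
    b=np.load(n+"0.npz");pp,u=pts(b["d"],arm.camera_info(n)); h=cv2.cvtColor(b["im"],cv2.COLOR_RGB2HSV)[u[:,1],u[:,0]]
    for nm,(y0,y1) in dict(L=(.05,.17),R=(-.12,.0)).items():
        red=((h[:,0]<6)|(h[:,0]>174))&(h[:,1]>180)&(pp[:,2]>.12)&(pp[:,1]>y0)&(pp[:,1]<y1)&(pp[:,0]>.5)
        print(n,nm,red.sum(),pp[red].mean(0).round(4),pp[red].min(0).round(3),pp[red].max(0).round(3))
```

```text
[ 68.  86. 115.] 196 [0.56965928 0.03980632 0.01967198] [0.01015049 0.00977382 0.00235706]
5706 ((591.912109375, 37.12237548828125), (294.539794921875, 322.5317077636719), 83.90090942382812)
top blank ((517.2677001953125, 125.25732421875), (69.5750503540039, 89.67328643798828), 83.53076171875) [0.517  0.1252 0.0315]
top finished ((503.614501953125, -34.037010192871094), (69.42401123046875, 89.44474792480469), 83.33023071289062) [ 0.5036 -0.0339  0.0318]
side blank ((520.1018676757812, 126.09735870361328), (73.75514221191406, 91.59283447265625), 83.65650939941406) [0.5189 0.1295 0.0321]
side finished ((506.57183837890625, -33.78925704956055), (75.39769744873047, 90.8104019165039), 83.95738983154297) [ 0.5054 -0.0298  0.0326]
top L 64 [0.6589 0.1101 0.1749] [0.649 0.102 0.159] [0.671 0.117 0.182]
top R 65 [ 0.6419 -0.048   0.1744] [ 0.632 -0.057  0.159] [ 0.653 -0.041  0.181]
side L 126 [0.6585 0.115  0.1667] [0.648 0.102 0.145] [0.671 0.121 0.183]
side R 103 [ 0.6411 -0.0434  0.1663] [ 0.63  -0.053  0.146] [ 0.653 -0.038  0.182]
```

Request:
{"name": "arm_command", "arguments": {"moves": [[0,0,0,2.2,-4.64,0,1],[0,0,0,2.2,-4.64,0,1],[0,0,0,2.2,-4.64,0,1],[0,0,0,2.2,-4.64,0,1],[0,0,0,2.2,-4.64,0,1],[0,0,0,2.2,-4.64,0,1],[0,0,0,2.2,-4.64,0,1],[0,0,0,2.2,-4.64,0,1]]}}

```text
time: 3.2
eef_pos: [0.4522, -0.199, 0.1939]
tool_rot: [0.999, -0.053, 0.0, 0.0]
contact_force: [-0.2, 0.0, -0.1]
gripper_width: 0.0001
gripper_force: 0.0
```

Request:
{"name": "arm_command", "arguments": {"moves": [[0,0,0.006,-0.6,-4.16,0,1],[0,0,0,-0.6,-4.16,0,1],[0,0,0,-0.6,-4.16,0,1],[0,0,0,-0.6,-4.16,0,1],[0,0,0,-0.6,-4.16,0,1],[0,0,0,-0.6,-4.16,0,1],[0,0,0,-0.6,-4.16,0,1],[0,0,0,-0.6,-4.16,0,1]]}}

```text
time: 4.2
eef_pos: [0.4373, 0.1073, 0.194]
tool_rot: [0.999, -0.035, 0.0, -0.013]
contact_force: [-0.1, 0.5, -0.6]
gripper_width: 0.0001
gripper_force: 0.0
```

Request:
{"name": "arm_command", "arguments": {"moves": [[0,0,0,0,0,1.5,1],[0,0,0,0,0,1.5,1],[0,0,0,0,0,1.5,1],[0,0,0,0,0,1.5,1],[0,0,0,0,0,1.5,1],[0,0,0,0,0,1.5,1],[0,0,0,0,0,0,1],[0,0,0,0,0,0,1]]}}

```text
time: 5.2
eef_pos: [0.4378, 0.1069, 0.1044]
tool_rot: [0.999, -0.036, 0.001, -0.013]
contact_force: [-1.2, -0.0, 0.9]
gripper_width: 0.0002
gripper_force: 0.0
```

```bash
cat > g.py <<'E'
# usage: g.py xf yf z [tilt_deg about fixture y] : fixture-frame target (mm, z world mm)
import sys; from h import *
from scipy.spatial.transform import Rotation as R
yaw=np.radians(-6.3);u=np.array([np.cos(yaw),np.sin(yaw)]);v=np.array([-u[1],u[0]]);O=np.array([.545,.0435])
x,y,z=[float(t)/1000 for t in sys.argv[1:4]]; t=float(sys.argv[4]) if len(sys.argv)>4 else 0
P=np.r_[O+x*u+y*v,z]; G=R.from_euler('z',yaw)*R.from_euler('y',t,degrees=True)*R.from_quat([1,0,0,0])
s=arm.observe();C=R.from_quat(s["tool_rot"])
print("turn",(C.inv()*G).as_rotvec().round(4),"shift cm (current axes)",(C.inv().apply(P-s["eef_pos"])*100).round(2),"(final axes)",(G.inv().apply(P-s["eef_pos"])*100).round(2))
print("now fix",(s["eef_pos"][:2]-O)@np.c_[u,v]*1000,s["eef_pos"].round(4),"F",s["contact_force"].round(1),"q",s["q"].round(2),s["time"])
E
python3 g.py -117 79 60
```

```text
turn [-0.0256  0.0002  0.0376] shift cm (current axes) [-0.25 -2.67  4.51] (final axes) [-0.35 -2.77  4.44]
now fix [-113.47929026   51.26907487] [0.4378 0.1069 0.1044] F [-1.2 -0.   0.9] q [-0.07 -0.37 -0.5   1.44  0.03  3.14] 5.2
```

Request:
{"name": "arm_command", "arguments": {"moves": [[-0.0256,0,0,0,0,0,1],[0,0,-0.186,0,0,0,1],[0,0,-0.186,0,0,0,1],[0,0,-0.186,0,0,0,1],[0,0,-0.186,0,0,0,1],[0,0,-0.186,0,0,0,1],[0,0,-0.186,0,0,0,1],[0,0,-0.186,0,0,0,1]]}}

```text
time: 6.2
eef_pos: [0.4377, 0.1019, 0.1045]
tool_rot: [0.813, 0.582, 0.001, -0.001]
contact_force: [0.7, -0.6, -0.7]
gripper_width: 0.0
gripper_force: 0.0
```

Request:
{"name": "arm_command", "arguments": {"moves": [[0,0,-0.186,0,0,0,1],[0,0,-0.186,0,0,0,1],[0,0,-0.186,0,0,0,1],[0,0,-0.186,0,0,0,1],[0,0,-0.186,0,0,0,1],[0,0,-0.186,0,0,0,1],[0,0,-0.186,0,0,0,1],[0,0,-0.186,0,0,0,1]]}}

```text
time: 7.2
eef_pos: [0.4376, 0.1019, 0.1045]
tool_rot: [0.204, 0.979, 0.002, 0.0]
contact_force: [0.0, 0.3, 0.0]
gripper_width: 0.0
gripper_force: 0.0
```

```bash
sed -i "s/R.from_quat(\[1,0,0,0\])/R.from_quat([0,1,0,0])/" g.py; python3 g.py -117 79 60
```

```text
turn [ 0.0031 -0.     -0.3016] shift cm (current axes) [1.34 3.   4.46] (final axes) [0.39 3.27 4.45]
now fix [-113.12897248   46.28181661] [0.4376 0.1019 0.1045] F [0.  0.3 0. ] q [-0.07 -0.37 -0.5   1.44  0.    0.35] 7.2
```

Request:
{"name": "arm_command", "arguments": {"moves": [[0,0,-0.151,0,0,0,1],[0,0,-0.151,0,0,0,1],[0,0,0,0.2,1.6,1.5,1],[0,0,0,0.2,1.67,1.5,1],[0,0,0,0,0,1.6,1],[0,0,0,0,0,1.6,1],[0,0,0,0,0,1.0,1],[0,0,0,0,0,0.4,1]]}}

```text
time: 8.2
eef_pos: [0.4368, 0.135, 0.0274]
tool_rot: [0.058, 0.998, 0.002, -0.0]
contact_force: [-0.3, -1.0, -0.0]
gripper_width: -0.0
gripper_force: 0.0
```

```bash
python3 g.py -117 79 25
```

```text
turn [ 0.0038 -0.0012 -0.007 ] shift cm (current axes) [-0.06 -0.01  0.24] (final axes) [-0.06 -0.01  0.24]
now fix [-117.582088    79.1190191] [0.4368 0.135  0.0274] F [-0.3 -1.  -0. ] q [ 0.01 -0.31 -0.59  1.29  0.    0.13] 8.2
```

Request:
{"name": "arm_command", "arguments": {"moves": [[0,0,0,-0.8,0,0.1,1],[0,0,0,-0.8,0,0.1,1],[0,0,0,-0.7,0,0,1],[0,0,0,-0.6,0,0,1],[0,0,0,-0.6,0,0,1],[0,0,0,-0.6,0,0,1],[0,0,0,-0.5,0,0,1],[0,0,0,-0.4,0,0,1]]}}

```text
time: 9.2
eef_pos: [0.4871, 0.1296, 0.0261]
tool_rot: [0.058, 0.998, 0.002, -0.0]
contact_force: [0.1, -0.5, -0.7]
gripper_width: 0.0002
gripper_force: 0.0
```

Request:
{"name": "arm_command", "arguments": {"moves": [[0,0,0,-0.1,0,0,1],[0,0,0,-0.1,0,0,1],[0,0,0,-0.1,0,0,1],[0,0,0,-0.1,0,0,1],[0,0,0,0,0,0,1],[0,0,0,0,0,0,1],[0,0,0,0,0,0,1],[0,0,0,0,0,0,1]]}}

```text
time: 10.2
eef_pos: [0.4907, 0.1291, 0.0261]
tool_rot: [0.058, 0.998, 0.002, -0.0]
contact_force: [0.6, -0.8, 0.3]
gripper_width: 0.0002
gripper_force: 0.0
```

```bash
python3 g.py -61 79 25
python3 - <<'E'
from h import *
im,d,i=cam("side");cv2.imwrite("pics/s2.png",cv2.resize(im[150:330,180:400,::-1],None,fx=3,fy=3,interpolation=cv2.INTER_CUBIC))
E
```

```text
turn [ 0.004  -0.0004 -0.0061] shift cm (current axes) [-0.23 -0.01  0.11] (final axes) [-0.23 -0.01  0.11]
now fix [-63.33361032  79.14418388] [0.4907 0.1291 0.0261] F [ 0.6 -0.8  0.3] q [-0.   -0.14 -0.45  1.26  0.    0.11] 10.2
```

View pics/s2.png

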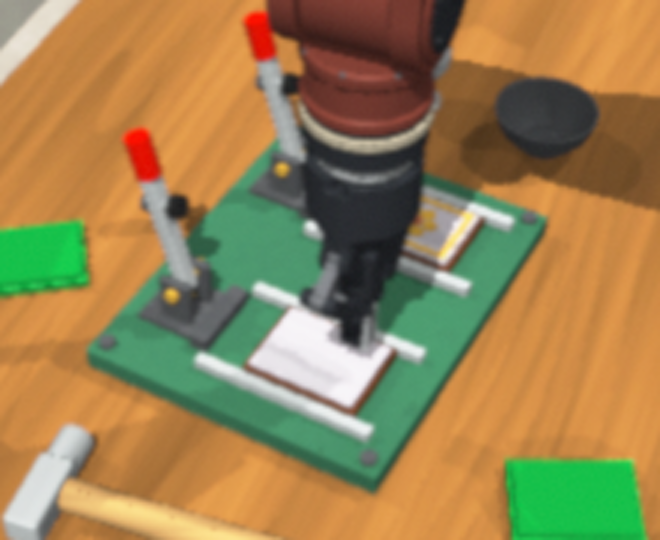

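Run:
```python
from h import *
for n in("side","top"):
    im,d,i=cam(n); f=3
    print(n,proj([[.4907,.1291,.026],[.4907,.1291,.12]],i))
    P=proj([[.4907,.1291,.026],[.4907,.1291,.08]],i)
    c=P[0]; x0,y0=int(c[0]-70),int(c[1]-60)
    o=cv2.resize(im[y0:y0+110,x0:x0+140,::-1],None,fx=5,fy=5,interpolation=cv2.INTER_CUBIC)
    for p in P: cv2.circle(o,tuple(int(v) for v in (p-[x0,y0])*5),4,(255,0,255),-1)
    cv2.imwrite(f"pics/{n}3.png",o)
    for sl in arm.silhouettes("blank",n):
        pp,_=pts(d,i,sl["pixels"]); pp=pp[(pp[:,2]>.027)&(pp[:,2]<.04)]
        if len(pp)>300: print(n,cv2.minAreaRect((pp[:,:2]*1000).astype(np.float32)),pp.mean(0).round(4))
```

```text
side [[298.28789163 275.45909542]
 [299.49480342 244.51396284]]
side ((520.31005859375, 127.66502380371094), (73.64421844482422, 92.34112548828125), 82.5401611328125) [0.5195 0.1312 0.0319]
top [[262.46099234 242.61065171]
 [259.78214128 240.54054843]]
```

View pics/side3.png

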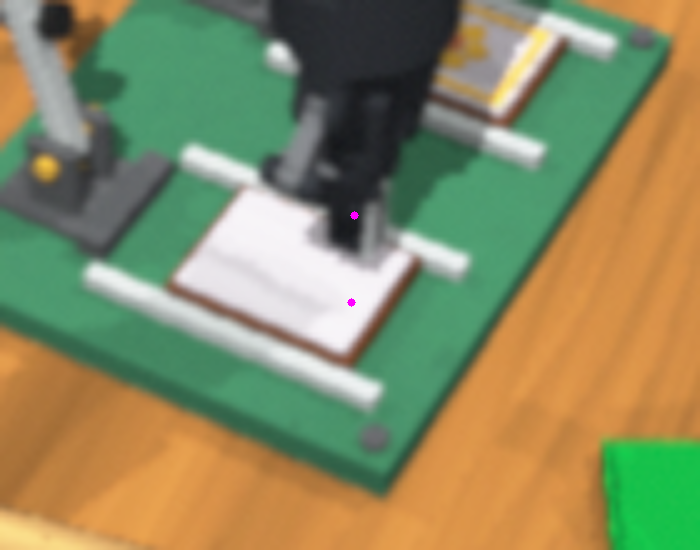

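Run:
```python
from h import *
for n in("side","top"):
    im,d,i=cam(n); p,uv=pts(d,i)
    m=(p[:,2]>.036)&(p[:,2]<.16)&(abs(p[:,0]-.49)<.08)&(abs(p[:,1]-.12)<.09)
    q=p[m]; print(n,len(q))
    for z in np.arange(.036,.16,.01):
        k=q[(q[:,2]>=z)&(q[:,2]<z+.01)]
        if len(k): print(z.round(3),len(k),k[:,:2].min(0).round(3),k[:,:2].max(0).round(3))
s=arm.observe(); print(s["eef_pos"],s["q"].round(4),s["contact_force"],s["time"])
im,d,i=cam("top");cv2.imwrite("pics/top4.png",cv2.resize(im[150:290,200:370,::-1],None,fx=4,fy=4,interpolation=cv2.INTER_CUBIC))
```

```text
side 540
0.036 14 [0.481 0.098] [0.56  0.164]
0.056 2 [0.488 0.136] [0.494 0.136]
0.066 18 [0.48  0.126] [0.498 0.144]
0.076 44 [0.48  0.126] [0.5   0.145]
0.086 27 [0.48  0.127] [0.499 0.145]
0.096 15 [0.479 0.116] [0.486 0.143]
0.106 45 [0.475 0.103] [0.497 0.162]
0.116 62 [0.475 0.086] [0.503 0.17 ]
0.126 77 [0.473 0.084] [0.504 0.179]
0.136 55 [0.473 0.085] [0.506 0.186]
0.146 109 [0.472 0.115] [0.51  0.192]
0.156 72 [0.471 0.114] [0.51  0.193]
top 65
0.146 35 [0.47  0.069] [0.494 0.084]
0.156 30 [0.472 0.068] [0.494 0.082]
[0.49071202 0.12910613 0.02603568] [-0.0038 -0.1426 -0.4521  1.2614  0.004   0.1122] [0.7058918  0.24240329 0.36292236] 10.55
```

View pics/top4.png

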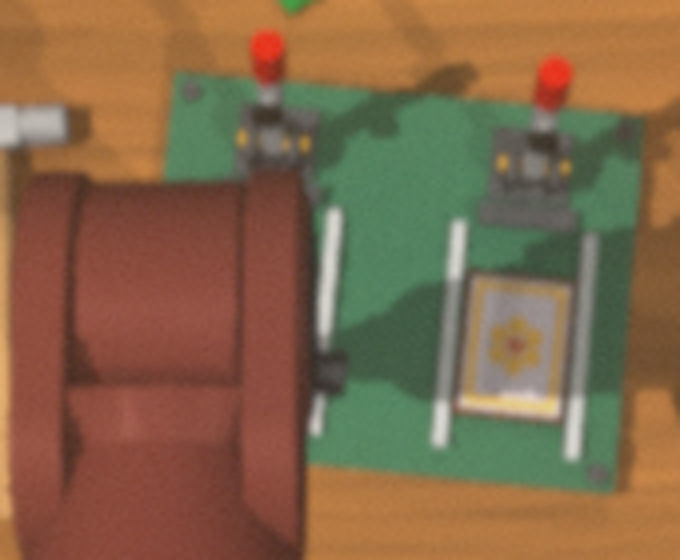

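The fingers show at about z = 0.062 m while the state reports TCP z = 0.026, and in the image they end at about crop (350,248), over the untouched plaque. So the real fingertips are about 33 mm above the reported TCP. I'll back off, go lower and check by camera.

Request:
{"name": "arm_command", "arguments": {"moves": [[0,0,0,1.4,0,0,1],[0,0,0,1.4,0,0,1],[0,0,0,1.4,0,0,1],[0,0,0,1.2,0,0,1],[0,0,0,0,0,1,1],[0,0,0,0,0,1,1],[0,0,0,0,0,0.5,1],[0,0,0,0,0,0,1]]}}

```text
time: 11.6
eef_pos: [0.4368, 0.1354, 0.0004]
tool_rot: [0.058, 0.998, 0.002, -0.001]
contact_force: [-0.8, -0.0, -0.1]
gripper_width: -0.0002
gripper_force: 0.0
```

```bash
cat > tip.py <<'E'
from h import *
s=arm.observe();e=s["eef_pos"];print(e.round(4),s["contact_force"].round(1),s["time"])
im,d,i=cam("side"); p,uv=pts(d,i)
V=cv2.cvtColor(im,cv2.COLOR_RGB2HSV)[uv[:,1],uv[:,0]]
m=(abs(p[:,0]-e[0])<.009)&(abs(p[:,1]-e[1]-.0145)<.004)&(p[:,2]>.022)&(p[:,2]<.1)
print("tip z",np.sort(p[m][:,2])[:12].round(4))
E
python3 tip.py; python3 g.py -117 79 25
```

```text
[4.368e-01 1.354e-01 4.000e-04] [-0.8 -0.  -0.1] 11.6
tip z [0.0449 0.0462 0.0468 0.0478 0.0487 0.0492 0.0492 0.0493 0.0499 0.0502
 0.0506 0.0512]
turn [ 0.0039 -0.0011 -0.0063] shift cm (current axes) [-0.04 -0.04 -2.42] (final axes) [-0.04 -0.05 -2.42]
now fix [-117.39155627   79.49319062] [0.437  0.1354 0.0008] F [-0.7 -0.9 -0.3] q [ 0.01 -0.29 -0.63  1.23  0.    0.13] 11.65
```

Request:
{"name": "arm_command", "arguments": {"moves": [[0,0,0,0,0,0.5,1],[0,0,0,0,0,0.3,1],[0,0,0,0,0,0.1,1],[0,0,0,0,0,0,1],[0,0,0,0,0,0,1],[0,0,0,0,0,0,1],[0,0,0,0,0,0,1],[0,0,0,0,0,0,1]]}}

```text
time: 12.65
eef_pos: [0.4371, 0.1355, -0.0079]
tool_rot: [0.058, 0.998, 0.002, -0.0]
contact_force: [0.1, 0.3, -0.1]
gripper_width: -0.0
gripper_force: 0.0
```

```bash
python3 tip.py
```

```text
[ 0.4371  0.1355 -0.0079] [ 0.1  0.3 -0.1] 12.65
tip z [0.0227 0.0379 0.038  0.0383 0.0389 0.0408 0.042  0.0434 0.0434 0.0435
 0.0435 0.0435]
```

Request:
{"name": "arm_command", "arguments": {"moves": [[0,0,0,0,0,0.2,1],[0,0,0,0,0,0.2,1],[0,0,0,0,0,0,1],[0,0,0,0,0,0,1],[0,0,0,0,0,0,1],[0,0,0,0,0,0,1],[0,0,0,0,0,0,1],[0,0,0,0,0,0,1]]}}

```text
time: 13.7
eef_pos: [0.4371, 0.1355, -0.0119]
tool_rot: [0.058, 0.998, 0.002, -0.0]
contact_force: [-0.6, 0.4, -0.1]
gripper_width: 0.0
gripper_force: 0.0
```

```bash
python3 tip.py
python3 - <<'E'
from h import *
im,d,i=cam("side");e=arm.observe()["eef_pos"]
c=proj([[e[0],e[1],.025]],i)[0]; x0,y0=int(c[0]-40),int(c[1]-45)
o=cv2.resize(im[y0:y0+70,x0:x0+80,::-1],None,fx=8,fy=8,interpolation=cv2.INTER_CUBIC)
for z in(.02,.025,.035): cv2.circle(o,tuple(int(v) for v in (proj([[e[0],e[1]+.0145,z]],i)[0]-[x0,y0]+.5)*8),3,(255,0,255),-1)
cv2.imwrite("pics/s5.png",o)
E
```

```text
[ 0.4371  0.1355 -0.0119] [-0.6  0.4 -0.1] 13.7
tip z [0.023  0.0323 0.0338 0.0354 0.0369 0.0369 0.0376 0.0381 0.0384 0.0387
 0.0391 0.0392]
```

View pics/s5.png

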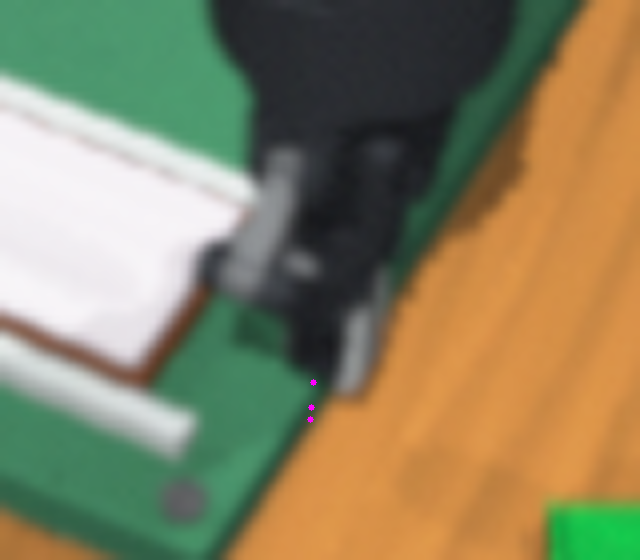

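Request:
{"name": "arm_command", "arguments": {"moves": [[0,0,0,0,0,0.2,1],[0,0,0,0,0,0.2,1],[0,0,0,0,0,0.2,1],[0,0,0,0,0,0.1,1],[0,0,0,0,0,0,1],[0,0,0,0,0,0,1],[0,0,0,0,0,0,1],[0,0,0,0,0,0,1]]}}

```text
time: 14.8
eef_pos: [0.4372, 0.1355, -0.0177]
tool_rot: [0.058, 0.998, 0.002, -0.0]
contact_force: [-7.4, -1.1, 14.8]
gripper_width: -0.0
gripper_force: 7.7
```

```bash
python3 tip.py; python3 g.py -61 79 25
```

```text
[ 0.4372  0.1355 -0.0177] [-7.4 -1.1 14.8] 14.8
tip z [0.0263 0.0269 0.0285 0.0294 0.0295 0.03   0.0311 0.0324 0.0327 0.0334
 0.0336 0.034 ]
turn [ 0.0038 -0.0003 -0.0059] shift cm (current axes) [-5.63 -0.02 -4.27] (final axes) [-5.63 -0.07 -4.27]
now fix [-117.29400764   79.67436914] [ 0.4372  0.1356 -0.0177] F [-7.9 -1.  14.6] q [ 0.01 -0.27 -0.65  1.2   0.    0.13] 14.85
```

Touching the deck at reported z ≈ -0.018 confirms an offset of about 38 mm. I'll raise 5 mm and push.

Request:
{"name": "arm_command", "arguments": {"moves": [[0,0,0,0,0,-0.5,1],[0,0,0,-0.6,0,0,1],[0,0,0,-0.8,0,0,1],[0,0,0,-0.8,0,0,1],[0,0,0,-0.8,0,0,1],[0,0,0,-0.7,0,0,1],[0,0,0,-0.7,0,0,1],[0,0,0,-0.6,0,0,1]]}}

```text
time: 15.85
eef_pos: [0.4871, 0.1297, -0.0141]
tool_rot: [0.058, 0.998, 0.002, -0.0]
contact_force: [-1.3, 0.4, 0.0]
gripper_width: 0.0001
gripper_force: 0.4
```

Request:
{"name": "arm_command", "arguments": {"moves": [[0,0,0,-0.1,0,0,1],[0,0,0,-0.1,0,0,1],[0,0,0,-0.1,0,0,1],[0,0,0,0,0,0,1],[0,0,0,0,0,0,1],[0,0,0,0,0,0,1],[0,0,0,0,0,0,1],[0,0,0,0,0,0,1]]}}

```text
time: 16.85
eef_pos: [0.4898, 0.1294, -0.0139]
tool_rot: [0.058, 0.998, 0.002, -0.0]
contact_force: [-0.3, 0.3, -0.3]
gripper_width: 0.0001
gripper_force: 0.2
```

```bash
python3 g.py -61 79 25
python3 - <<'E'
from h import *
im,d,i=cam("side");cv2.imwrite("pics/s6.png",cv2.resize(im[180:300,190:340,::-1],None,fx=4,fy=4,interpolation=cv2.INTER_CUBIC))
E
```

```text
turn [ 0.004  -0.0004 -0.0061] shift cm (current axes) [-0.33 -0.01 -3.89] (final axes) [-0.33 -0.03 -3.89]
now fix [-64.30170088  79.31892935] [ 0.4898  0.1294 -0.0139] F [-0.3  0.3 -0.3] q [-0.   -0.11 -0.5   1.18  0.    0.11] 16.85
```

View pics/s6.png

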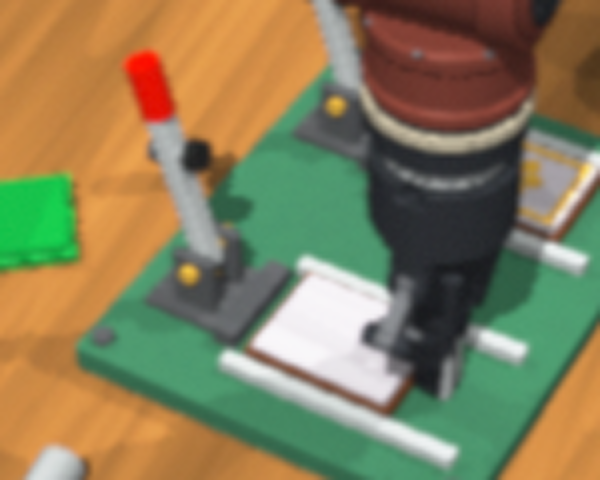

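The plaque has moved, leaving only a small gap at the stop around (240,345). I'll keep pushing in small steps until the force rises.

Request:
{"name": "arm_command", "arguments": {"moves": [[0,0,0,-0.1,0,0,1],[0,0,0,-0.1,0,0,1],[0,0,0,-0.1,0,0,1],[0,0,0,-0.1,0,0,1],[0,0,0,-0.1,0,0,1],[0,0,0,0,0,0,1],[0,0,0,0,0,0,1],[0,0,0,0,0,0,1]]}}

```text
time: 17.9
eef_pos: [0.4948, 0.1288, -0.0139]
tool_rot: [0.058, 0.998, 0.002, 0.0]
contact_force: [0.4, -0.4, -0.0]
gripper_width: 0.0003
gripper_force: 0.0
```

Request:
{"name": "arm_command", "arguments": {"moves": [[0,0,0,-0.1,0,0,1],[0,0,0,-0.1,0,0,1],[0,0,0,-0.1,0,0,1],[0,0,0,-0.1,0,0,1],[0,0,0,0,0,0,1],[0,0,0,0,0,0,1],[0,0,0,0,0,0,1],[0,0,0,0,0,0,1]]}}

```text
time: 18.9
eef_pos: [0.4972, 0.1285, -0.0142]
tool_rot: [0.058, 0.998, 0.002, -0.002]
contact_force: [-9.8, 1.0, 6.3]
gripper_width: -0.0002
gripper_force: 4.4
```

Force rose to about 10 N, so the plaque is home. Next I'll back off, lift and go over the top to behind the clamp.

Request:
{"name": "arm_command", "arguments": {"moves": [[0,0,0,0.5,0,0,1],[0,0,0,0.8,0,0,1],[0,0,0,0,0,-3.1,1],[0,0,0,0,0,-3.1,1],[0,0,0,0,0,-3.1,1],[0,0,0,0,0,-3.1,1],[0,0,0,0,0,-3.1,1],[0,0,0,0,0,-3.1,1]]}}

```text
time: 19.9
eef_pos: [0.4855, 0.1291, 0.1732]
tool_rot: [0.058, 0.998, 0.002, 0.0]
contact_force: [-0.2, 0.1, 0.7]
gripper_width: -0.0003
gripper_force: 0.0
```

```bash
python3 g.py 146 79 172
python3 - <<'E'
from h import *
im,d,i=cam("side");cv2.imwrite("pics/s7.png",cv2.resize(im[130:310,180:400,::-1],None,fx=3.3,fy=3.3,interpolation=cv2.INTER_CUBIC))
s=arm.silhouettes("blank","side")
for sl in s:
    pp,_=pts(d,i,sl["pixels"]); pp=pp[(pp[:,2]>.027)&(pp[:,2]<.04)]
    if len(pp)>300: print(cv2.minAreaRect((pp[:,:2]*1000).astype(np.float32)),pp.mean(0).round(4))
e=arm.observe()["eef_pos"];p,uv=pts(d,i)
m=(abs(p[:,0]-e[0])<.009)&(abs(p[:,1]-e[1]-.0145)<.005)&(p[:,2]>.1)&(p[:,2]<.3);print(np.sort(p[m][:,2])[:8].round(3))
E
```

```text
turn [ 0.0041  0.0002 -0.0061] shift cm (current axes) [-21.45   0.17   0.12] (final axes) [-21.45   0.04   0.12]
now fix [-68.49232064  78.59830305] [0.4855 0.1291 0.1732] F [-0.2  0.1  0.7] q [-0.   -0.2  -0.24  1.53  0.    0.11] 19.9
((552.9769897460938, 123.67011260986328), (76.01992797851562, 91.5507583618164), 82.87062072753906) [0.5515 0.1254 0.0321]
[0.216 0.22  0.22  0.22  0.221 0.221 0.222 0.222]
```

View pics/s7.png

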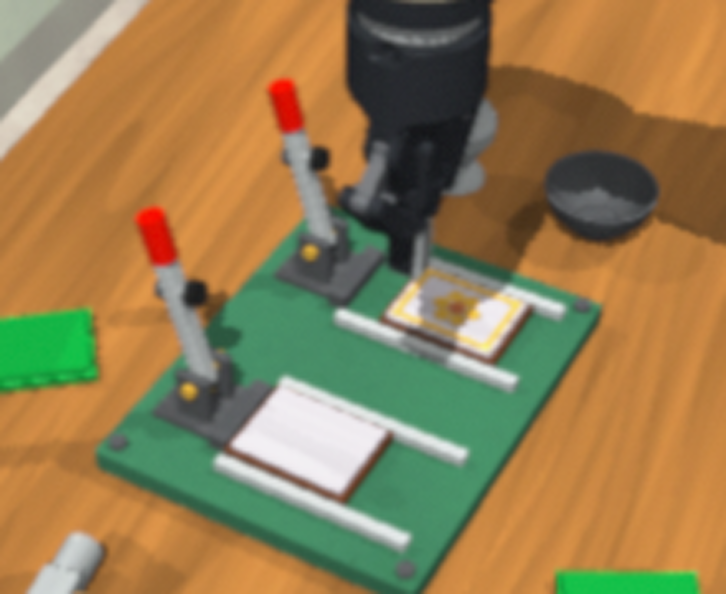

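The blank is now flush against its stop block, around (232,440). The fingertips are at true z ≈ 0.21, which clears the grip top at 0.18.

Request:
{"name": "arm_command", "arguments": {"moves": [[0,0,-0.006,-3.1,0,-0.1,1],[0,0,0,-3.1,0,0,1],[0,0,0,-3.1,0,0,1],[0,0,0,-3.1,0,0,1],[0,0,0,-3.1,0,0,1],[0,0,0,-3.1,0,0,1],[0,0,0,-2.9,0,0,1],[0,0,0,0,0,0,1]]}}

```text
time: 21.0
eef_pos: [0.6999, 0.1048, 0.1707]
tool_rot: [0.055, 0.998, 0.002, -0.001]
contact_force: [-0.4, -0.7, 0.2]
gripper_width: -0.0003
gripper_force: 0.0
```

```bash
python3 g.py 146 79 107
```

```text
turn [ 0.0038 -0.0026 -0.0007] shift cm (current axes) [0.11 0.08 6.37] (final axes) [0.13 0.1  6.37]
now fix [147.28281467  77.97051715] [0.6999 0.1048 0.1707] F [-0.4 -0.7  0.2] q [-0.04  0.45  0.46  1.58  0.    0.07] 21.0
```

Request:
{"name": "arm_command", "arguments": {"moves": [[0,0,0,0,0.1,1.5,1],[0,0,0,0,0,1.5,1],[0,0,0,0,0,1.5,1],[0,0,0,0,0,1.5,1],[0,0,0,0,0,1.2,1],[0,0,0,0.5,0,0,1],[0,0,0,0.8,0,0,1],[0,0,0,0.8,0,0,1]]}}

```text
time: 22.0
eef_pos: [0.6794, 0.1088, 0.1025]
tool_rot: [0.055, 0.998, 0.002, 0.001]
contact_force: [3.5, -0.8, 2.8]
gripper_width: 0.0001
gripper_force: 1.8
```

```bash
python3 g.py 60 79 98;python3 - <<'E'
from h import *
im,d,i=cam("side");cv2.imwrite("pics/s8.png",cv2.resize(im[130:310,160:380,::-1],None,fx=3.3,fy=3.3,interpolation=cv2.INTER_CUBIC))
E
```

```text
turn [ 0.0041  0.0027 -0.0001] shift cm (current axes) [ 6.65 -0.07  0.43] (final axes) [ 6.65 -0.07  0.45]
now fix [126.45420522  79.68629056] [0.6794 0.1088 0.1025] F [ 3.5 -0.8  2.8] q [-0.03  0.37  0.24  1.43  0.    0.08] 22.0
```

View pics/s8.png

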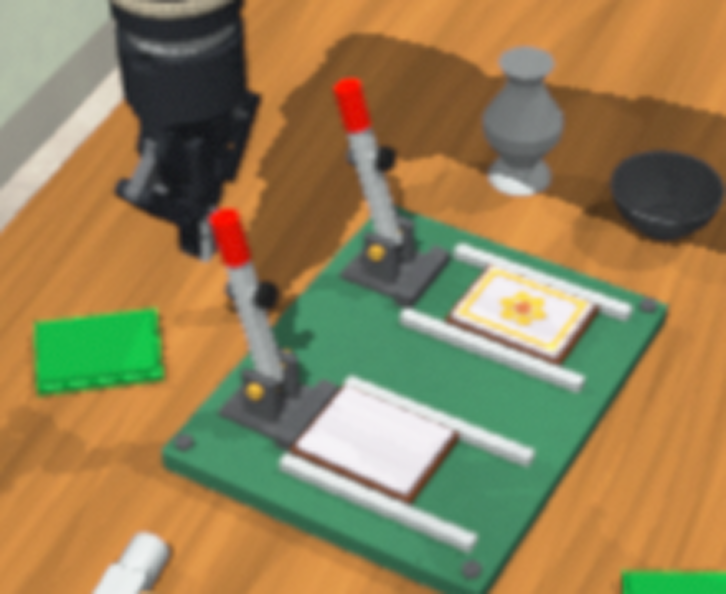

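The finger is touching the back of the left grip at about (215,240), with 3.5 N of contact. Now I'll push it over centre.

Request:
{"name": "arm_command", "arguments": {"moves": [[0,0,0,0.8,0,0,1],[0,0,0,0.8,0,0,1],[0,0,0,0.8,0,0,1],[0,0,0,0.8,0,0,1],[0,0,0,0.8,0,0,1],[0,0,0,0.8,0,0,1],[0,0,0,0.8,0,0,1],[0,0,0,0.8,0,0,1]]}}

```text
time: 23.05
eef_pos: [0.6142, 0.1161, 0.1006]
tool_rot: [0.055, 0.998, 0.002, -0.001]
contact_force: [2.3, -0.3, -1.7]
gripper_width: 0.0001
gripper_force: 1.2
```

Request:
{"name": "arm_command", "arguments": {"moves": [[0,0,0,0.8,0,0,1],[0,0,0,0.8,0,0,1],[0,0,0,0.8,0,0,1],[0,0,0,0.8,0,0,1],[0,0,0,0.4,0,0,1],[0,0,0,0,0,0,1],[0,0,0,0,0,0,1],[0,0,0,0,0,0,1]]}}

```text
time: 24.05
eef_pos: [0.5794, 0.1198, 0.101]
tool_rot: [0.055, 0.998, 0.002, -0.0]
contact_force: [0.3, -0.2, 0.2]
gripper_width: 0.0005
gripper_force: 0.0
```

```bash
python3 g.py 60 79 98;python3 - <<'E'
from h import *
im,d,i=cam("side");cv2.imwrite("pics/s9.png",cv2.resize(im[130:310,160:380,::-1],None,fx=3.3,fy=3.3,interpolation=cv2.INTER_CUBIC))
E
```

```text
turn [ 0.004  -0.0005 -0.0002] shift cm (current axes) [-3.41 -0.07  0.29] (final axes) [-3.41 -0.06  0.3 ]
now fix [25.86144838 79.64787879] [0.5794 0.1198 0.101 ] F [ 0.3 -0.2  0.2] q [-0.02  0.08 -0.1   1.39  0.    0.09] 24.05
```

View pics/s9.png

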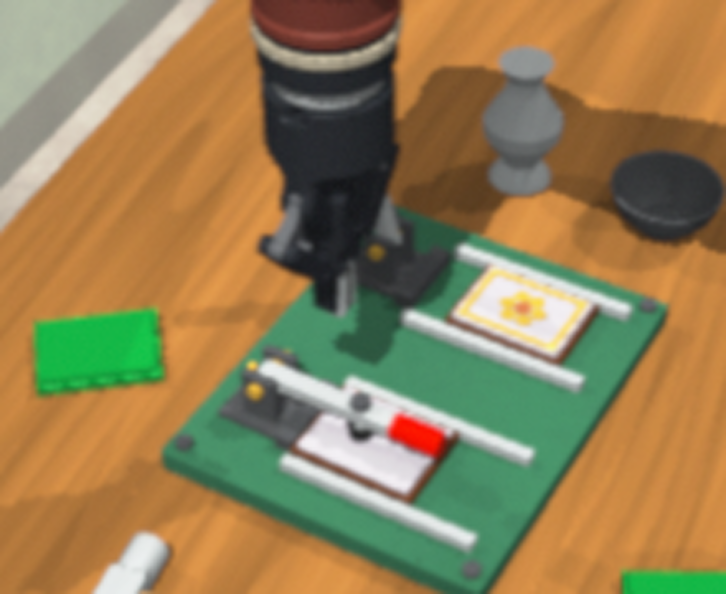

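The clamp has snapped down: its pad is on the blank at about (360,430) and the grip is level at about (418,435). I'll lift clear and check by numbers.

Request:
{"name": "arm_command", "arguments": {"moves": [[0,0,0,0,0,-2,1],[0,0,0,0,0,-2,1],[0,0,0,0,0,-2,1],[0,0,0,0,0,-2,1],[0,0,0,0,0,-2,1],[0,0,0,0,0,-1,1],[0,0,0,0,0,0,1],[0,0,0,0,0,0,1]]}}

```text
time: 25.1
eef_pos: [0.579, 0.1194, 0.2103]
tool_rot: [0.055, 0.998, 0.002, -0.001]
contact_force: [0.5, -0.3, -1.2]
gripper_width: -0.0
gripper_force: 0.0
```

Run:
```python
from h import *
yaw=np.radians(-6.3);u=np.array([np.cos(yaw),np.sin(yaw)]);v=np.array([-u[1],u[0]]);O=np.array([.545,.0435])
im,d,i=cam("side");pp,w=pts(d,i);h=cv2.cvtColor(im,cv2.COLOR_RGB2HSV)[w[:,1],w[:,0]]
f=np.c_[(pp[:,:2]-O)@np.c_[u,v],pp[:,2]]
red=((h[:,0]<6)|(h[:,0]>174))&(h[:,1]>180)&(f[:,2]>.03)&(abs(f[:,0])<.14)
for s in(1,-1):
    k=f[red&(abs(f[:,1]-.08*s)<.03)]; print("grip",s,len(k),k.mean(0).round(3) if len(k) else "",k.max(0).round(3) if len(k) else "")
for l in("blank","finished","hammer","jug","bowl"):
    for sl in arm.silhouettes(l,"side"):
        p,_=pts(d,i,sl["pixels"]); g=(p[:,:2]-O)@np.c_[u,v]
        print(l,round(sl["confidence"],2),sl["rect"],np.median(p,0).round(3),np.percentile(g[:,0],[2,98]).round(3))
print(arm.observe()["time"],arm.observe()["contact_force"])
```

```text
grip 1 117 [-0.036  0.084  0.059] [-0.018  0.091  0.067]
grip -1 22 [ 0.099 -0.077  0.159] [ 0.103 -0.073  0.169]
blank 0.95 [171.3, 224.1, 207.1, 251.6] [0.776 0.106 0.012] [0.177 0.27 ]
blank 0.84 [249.1, 246.3, 296.0, 284.4] [0.548 0.139 0.032] [-0.045  0.042]
blank 0.78 [348.2, 301.4, 393.6, 332.7] [0.318 0.165 0.012] [-0.285 -0.191]
blank 0.57 [275.4, 390.0, 335.8, 420.0] [0.377 0.402 0.012] [-0.258 -0.173]
finished 0.93 [295.5, 211.4, 343.4, 238.6] [ 0.503 -0.029  0.033] [-0.074  0.012]
hammer 0.95 [181.7, 293.7, 312.8, 352.9] [0.556 0.292 0.024] [-0.162  0.087]
jug 0.96 [304.0, 142.7, 327.5, 187.4] [ 0.569 -0.199  0.067] [0.028 0.081]
bowl 0.88 [343.5, 176.4, 379.8, 202.1] [ 0.451 -0.217  0.027] [-0.108 -0.029]
25.4 [-0.07064489  0.07679785 -0.8656433 ]
```

```bash
python3 -c "
from plant import arm
print(arm.finish_job())"
```

```text
the job is handed in; nothing more can be done
None
```

The plain plaque is pushed home against the left stop and the left clamp is snapped down onto it; the decorated plaque, its raised clamp and the bystanders measured as unmoved, and I handed the job in at about 25 s.

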